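Spray the boards, then lift the carrier and hold it level

ROBOT

A 6-joint arm with a two-finger parallel gripper is mounted at the origin on the work surface. World frame = base frame: x ahead of the robot, y to its left, z up, the work surface at z = 0. Lengths are in m, angles in degrees, forces in N, time in s.
With the tool pointing down it reaches from about 0.4 to 0.825 m from the base axis. Payload 7 kg.
Tool frame: the origin (TCP) lies midway between the tips of the shut fingers; the grasp point (between the pads) lies 19 mm behind it; z points along the fingers, y is the line along which they close (so a half turn about z gives the same grasp; the last joint's range is limited). The gripper opens to 88 mm and grips with 3 to 60 N. Pads are 19 mm wide; open, the fingers measure 130 mm over their backs; the gripper's body (78 mm by 193 mm) begins 47 mm behind the grasp point.
Start: joints at [-60.155, 20.546, 0.682, 0, -70.136, -16.507], TCP at [0.156, -0.657, 0.227] pointing down, gripper open.
Joint ranges: [-176.03, 176.03], [-82.01, 121.73], [-58.28, 71.71], [-173.87, 95.51], [-174.79, -0.11], [-173.66, 173.66]. Speed limits (degrees/s): [136.94, 136.94, 172.46, 180, 180, 180].

INTERFACE

Orientations are given as [roll, pitch, yaw] about the fixed x, y, z axes, in that order (R = Rz(yaw) Ry(pitch) Rx(roll)).
In Python, from plant import r gives the robot as it stands.
- The arm moves only by the tool drive_tool, never from a script. Its argument "commands" is a list of rows, each an object of numbers: "hand": the closure, from 0 (fully open) to 1 (shut); "tx", "ty", "tz": the shift along the world's x, y, z scaled (see below); "turn": the turn about the world's z scaled (see below). A call has 1 to 10 rows; each row is the pose to reach, as a shift and turn from the pose commanded when the call began; what a row does not reach only later rows make up. The controller multiplies each number of a shift by 0.6 m and each number of a turn by 90 degrees. A row lasts 1/10 s, in which the tool goes at most 50 mm and 8.59 degrees, less where a joint would pass 70% of its speed; a pose out of reach is approached as far as the arm can. A call with a number of a shift or a turn outside -1 to 1 is refused whole. A call with a gripper value outside its range is refused whole. The fingers move at their own pace and stop on an object; "grip_force" is the grip in N (left out, the last holds). Time passes only in rows, so rows that repeat a pose let the fingers close. It gives the time, the measured TCP pose, the force, the opening and the grip force at its end, in the units of the state.
- r.get_state(): the state, without advancing time (a new reading comes with each control period).
- r.capture(name): name is "scene" or "top" or "wrist"; returns a dict with "frame" (480x640x3 uint8, red, green, blue), "fx", "fy", "cx", "cy" (pixels), "world_from_camera" (4x4, takes a point from camera to world coordinates); the wrist camera has in their place "T_tool_cam" (4x4, takes a point from camera to tool coordinates, whose origin is the TCP and whose axes are the flange's). Camera axes: x right, y down, z forward; pixel columns grow to the right and rows downward; lengths in m; the calibration is good to about 2 mm. A picture is of the moment at which its call begins: read the wrist's pose just before it. There is no depth.
- r.close_job(): hands the job in; it is judged then, once.
Trained networks look in the newest picture that a camera, given by its name, has taken for a name from the list of things; names that differ only in an ending like _2 or _b are one class to them, and where a whole thing is asked for, a point or a joint stands for the part that bears it (a point fixed in the world has none). Each returns a list of dicts, best first, with "score" (0 to 1); they miss things now and then, are a little off and sometimes report something else, mostly with a low value. They report only what shows in the picture. A call takes as long as a camera call. They do not tell look-alikes from the thing itself.
- r.trace(label, camera): "pixels" (480x640 bool, what is visible of it) and "extent" ([left, top, right, bottom] in pixels, round what is visible of it).
The state is a dict: "time_s": time; "joints": joint angles; "qd": joint speeds; "joint_torque": joint torques, N m; "tcp_pos": TCP position; "eef_rot": TCP orientation; "contact_force": force on the tool from outside, world axes, zero at the start; "moment": the same for the moment, N m; "gripper_width": finger opening in m; "gripper_force": force on a finger pad.
Only numpy, scipy, OpenCV 4.12 (cv2) and the standard library are available. Lean on these libraries where they do the work, as an engineer would, in place of code of your own. Each camera call takes 0.05 s, during which the arm holds its last target. There are 200 camera calls.

TASK

Two circuit boards on a carrier are to be cleaned: press the small nozzle cap of the uncapped spray can all the way down for a moment and let it spring back up. Then take the carrier by its bridge handle, lift it about 10 cm straight up from its cradle, keeping it level all the way so that the cleaner does not run off, and hold it there still and level, above the cradle, for three seconds; finish while still holding it, and leave the other things on the bench where they are.

Things in the scene. Friction and masses are not known exactly. Their poses are not given: they have to be found in the camera images.
- carrier: Loose board carrier, 0.3 to 0.6 kg, balanced about its middle: black plate 100 (x) by 150 (y) by 8 mm with a green circuit board on either side (parts up to 25 mm above the plate's underside) and an aluminium bridge handle across the middle. Origin: centre of the plate's underside; z up. It starts resting level in the cradle, origin 30 mm above the bench, axes parallel to the cradle's.
- carrier_grip (a point): Centre of the handle bar, above the carrier's middle, 55 mm above the plate's underside; axes as the carrier's. The bar is 84 mm long (x), 14 mm wide (y) and 14 mm high (underside 48, top 62 mm above the plate's underside), on two legs 10 mm thick centred 37 mm either side of the middle; free to pinch across y.
- cradle: Cradle screwed to the bench: aluminium base 136 (x) by 184 (y) by 10 mm, two white rails that carry the carrier 30 mm above the bench, and six steel stops round the carrier's edges with 3 mm of play, 42 mm high: lifted straight up, the carrier is free after 12 mm. The cans stand on its +x side, away from the robot. Origin: centre of the underside, on the bench; z up.
- can: Upright spray can of cleaner, fixed to the bench in a black holder ring (68 mm wide, 30 mm high), on the cradle's far side, its nozzle towards the cradle. Can 52 mm in diameter, shoulder at 138 mm, with a small white nozzle cap on top. Origin: centre of the underside, on the bench; z up.
- cap_top (a point): Centre of the top face of the spray can's nozzle cap, 163 mm above the bench when up. The cap is a white cylinder, 26 mm in diameter and 18 mm high, pressed straight down; the point moves with it.
- cap (a joint): How far the nozzle cap is pressed: 0 up, 0.006 m fully down. A spring pushes it back up: 2 N at the start of the travel, 8 N fully down.
- closed_can: Bystander: a like spray can, loose, with no holder ring, closed by a wide white lid (53 mm in diameter, top at 169 mm). Stands beside the uncapped can, on either side, about 130 mm from it. Origin: centre of the underside.
- parts_bin: Bystander: loose open black parts bin, 120 by 90 by 50 mm high, left of the cradle. Origin: centre of the underside.
- driver: Bystander: loose screwdriver, 170 mm long along its x, lying right of the cradle. Origin: on its underside.
- spool: Bystander: loose grey solder spool standing flat, 52 mm in diameter, 38 mm high, right of the cradle's far end. Origin: centre of the underside.
Not all that is in view belongs to the job. What is shaped like the carrier but orange or purple is not meant.

How it is judged (in metres and radians):
On the way, in this order (a step that is already met when the one before it is completed fails the run):
1. The nozzle cap is pressed down, the carrier still in its cradle (value of joint cap above 0.0045 m and z of carrier in the frame of cradle below 0.035 m), for 0.1 s.
2. The cap is back up, the carrier still in its cradle (value of joint cap below 0.0015 m and z of carrier in the frame of cradle below 0.035 m), for 0.1 s.
3. The carrier is held by the fingers 6 to 17 cm above its rest, over the cradle, level and still, for 2 s (z of carrier in the frame of cradle between 0.09 and 0.2 m and horizontal distance between carrier and cradle below 0.05 m and angle between carrier's own z axis and vertical below 0.1 rad and linear speed of carrier below 0.03 m/s and angular speed of carrier below 0.15 rad/s and contact force between the fingers and carrier above 1 N and contact force between carrier and cradle below 0.05 N and contact force between carrier and can below 0.05 N and contact force between carrier and closed_can below 0.05 N and contact force between carrier and parts_bin below 0.05 N and contact force between carrier and driver below 0.05 N and contact force between carrier and spool below 0.05 N and value of joint cap below 0.0015 m), for 2 s.
At the end, for the whole second after the job is handed in: The fingers hold the carrier with its underside 60 to 170 mm higher than it rested, its centre within 50 mm of the cradle's in plan, level within 0.10 rad, still (under 0.03 m/s and 0.15 rad/s), nothing else touching it, and the nozzle cap up (within 1.5 mm) (all of step 3); the arm keeps its last pose, push and grip.
It fails at once if The carrier is tipped more than 0.3 rad (angle between carrier's own z axis and vertical above 0.3 rad).
It fails at once if A bystander is shifted by more than 30 mm or knocked over (distance of any of closed_can, parts_bin, driver, spool from where it was at the start of the episode above 0.03 m or angle between closed_can's own z axis and vertical above 0.5 rad).
It also fails if it takes over 48 s, if anything falls off the work surface, if the arm or the gripper's body presses on something with over 40 N, if the wrist force passes 120 N, or if a joint passes its speed limit or range.

## Working session

There is one attempt and no reset: what is moved stays moved. The work goes in short steps, Python scripts to look and compute and a tool call to move; the robot and the scene stay as the last step left them, time stands still between calls to the robot, and variables do not carry over. Pictures are saved under pics/ and viewed, at most 10 in all, crops included, and the job is handed in when it is done.

Besides the shell and the picture viewer there is one more tool, called after "Emit:" as a command line: name --argument value ..., lists and objects as JSON in quotes. drive_tool: Moves the arm, as the interface text tells. Its arguments: {"type":"object","properties":{"commands":{"type":"array"},"grip_force":{"type":"number"}},"required":["commands"]}

```bash
mkdir -p pics
cat > h.py <<'E'
from plant import r
import numpy as np, cv2
def cap(n,name=None):
    c=r.capture(n)
    if name: cv2.imwrite(f'pics/{name}.png',c['frame'][:,:,::-1])
    return c
def ray(c,u,v,z):
    T=np.array(c['world_from_camera']); d=T[:3,:3]@[(u-c['cx'])/c['fx'],(v-c['cy'])/c['fy'],1]; o=T[:3,3]
    return o+d*(z-o[2])/d[2]
def proj(c,p):
    T=np.linalg.inv(np.array(c['world_from_camera'])); q=T[:3,:3]@np.array(p)+T[:3,3]
    return c['fx']*q[0]/q[2]+c['cx'],c['fy']*q[1]/q[2]+c['cy']
E
python3 - <<'E'
from h import *
for n in('scene','top'):
    c=cap(n,n); print(n,np.round(c['world_from_camera'],3).tolist())
    for l in ['carrier','cradle','can','cap_top','closed_can','parts_bin','driver','spool']:
        print(l,[(round(d['score'],2),list(map(int,d['extent'])),[tuple(np.round(np.argwhere(d['pixels']).mean(0)[::-1],0))]) for d in r.trace(l,n)[:3]])
print(r.get_state())
a=cv2.imread('pics/scene.png');b=cv2.imread('pics/top.png')
E
```

```text
scene [[-0.45, 0.755, -0.477, 0.996], [0.893, 0.389, -0.227, 0.237], [0.014, -0.528, -0.849, 1.079], [0.0, 0.0, 0.0, 1.0]]
carrier [(0.95, [346, 316, 418, 401], [(np.float64(381.0), np.float64(359.0))]), (0.81, [238, 129, 312, 179], [(np.float64(276.0), np.float64(156.0))]), (0.74, [252, 209, 331, 265], [(np.float64(294.0), np.float64(239.0))])]
cradle [(0.58, [243, 209, 340, 282], [(np.float64(293.0), np.float64(256.0))])]
can [(0.82, [281, 269, 316, 328], [(np.float64(299.0), np.float64(301.0))]), (0.23, [253, 210, 331, 268], [(np.float64(294.0), np.float64(239.0))])]
cap_top [(0.69, [290, 270, 303, 288], [(np.float64(299.0), np.float64(280.0))])]
closed_can [(0.66, [219, 243, 257, 303], [(np.float64(237.0), np.float64(274.0))])]
parts_bin [(0.6, [361, 230, 415, 298], [(np.float64(388.0), np.float64(265.0))])]
driver [(0.74, [213, 188, 251, 248], [(np.float64(238.0), np.float64(205.0))]), (0.66, [183, 251, 208, 281], [(np.float64(197.0), np.float64(268.0))])]
spool [(0.84, [186, 252, 209, 284], [(np.float64(197.0), np.float64(268.0))])]
top [[-0.022, -0.998, 0.054, 0.409], [-1.0, 0
[... 1067 characters left out ...]
64(179.0))])]
{'time_s': 0.9, 'joints': array([-6.01542257e+01,  2.05444138e+01,  6.80034654e-01, -1.09069897e-03,
       -7.01370811e+01, -1.65068740e+01]), 'qd': array([ 0.09328424,  0.07006923,  0.03377722, -0.02119152, -0.03681945,
       -0.02405659]), 'joint_torque': array([ 3.96406831e-04, -5.82355750e+01,  2.93291420e+01,  7.00237915e+00,
        1.24750842e-02, -3.73012222e-05]), 'tcp_pos': array([ 0.15569807, -0.65674585,  0.22656515]), 'eef_rot': array([ 1.79998308e+02,  5.68623577e-04, -1.66661470e+02]), 'contact_force': array([0.03671967, 0.18157388, 0.36845385]), 'moment': array([ 0.04433579, -0.0164126 , -0.03494481]), 'gripper_force': 0.0, 'gripper_width': 0.0875904218753176}
```

Run:
```python
from h import *
b=cv2.imread('pics/top.png')[110:380,160:520]; cv2.imwrite('pics/topc.png',cv2.resize(b,(800,600),interpolation=cv2.INTER_CUBIC))
c=cap('top')
for n,u,v,z in [('car?',330,245,.06),('cap',288,177,.16),('closed',349,166,.169),('spool',394,179,.038),('bin',241,265,.05),('driver',399,258,.01),('other1',400,330,.05),('other2',460,161,.05),('o3',212,187,.05)]:
    print(n,ray(c,u,v,z).round(3))
```

```text
car? [ 0.45  -0.073  0.06 ]
cap [0.585 0.011 0.16 ]
closed [ 0.602 -0.112  0.169]
spool [ 0.598 -0.224  0.038]
bin [0.41  0.127 0.05 ]
driver [ 0.418 -0.234  0.01 ]
other1 [ 0.258 -0.224  0.05 ]
other2 [ 0.634 -0.372  0.05 ]
o3 [0.587 0.19  0.05 ]
```

View pics/topc.png

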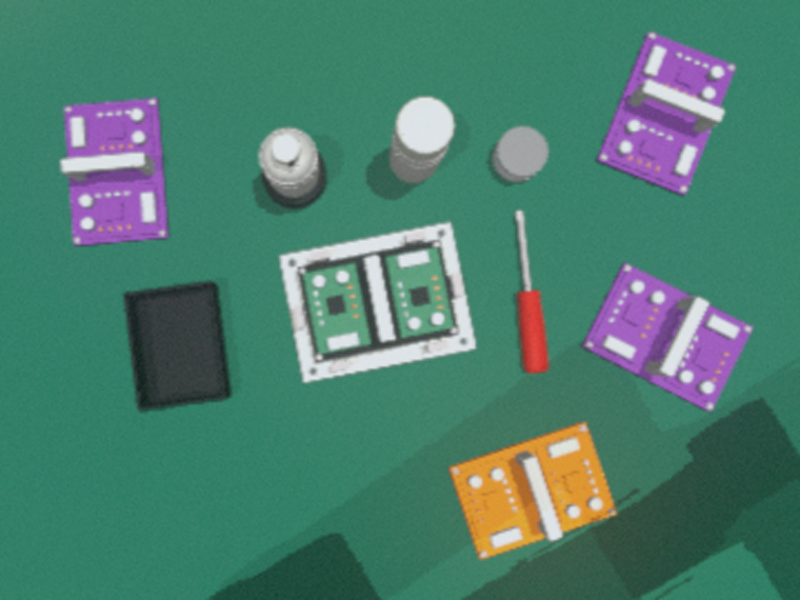

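View pics/scene.png

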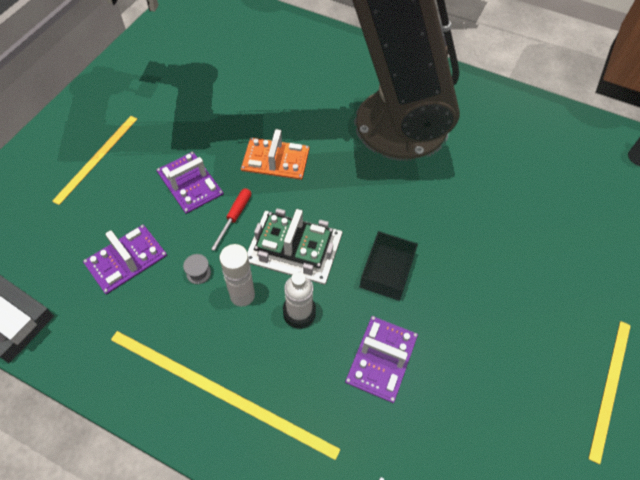

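The carrier meant is the green-boarded one, in the cradle at crop (378,300), which is top px (330,245). The purple ones at crop (112,170), (668,112), (668,335) and the orange one at (532,490) are look-alikes. The uncapped can is at crop (288,150), with a narrow cap and black ring. The closed can is the wide lid at (425,125). This crop is already enlarged, so it confirms the choice.

Run:
```python
from h import *
c=cap('top'); s=cap('scene')
f=lambda x,y,z: ray(c,160+x/2.2222,110+y/2.2222,z)
cor=[f(*p,.01) for p in [(280,257),(450,223),(475,348),(304,382)]]
print('cradle',np.mean(cor,0).round(4)); 
for i in range(4):
    d=cor[(i+1)%4]-cor[i]; print(np.hypot(*d[:2]).round(3),np.degrees(np.arctan2(d[1],d[0])).round(1))
a,b=f(373,258,.092),f(387,340,.092); d=a-b;print('bar',(a+b)/2,np.hypot(*d[:2]),np.degrees(np.arctan2(d[1],d[0])))
for cc,n in((c,'top'),(s,'scene')):
    t=r.trace('cap_top',n)[0]; e=t['extent']; m=np.argwhere(t['pixels']).mean(0)
    print(n,'cap centre',ray(cc,m[1],m[0],.154).round(4),e)
    print([np.round(proj(cc,p),1) for p in [(.585,.011,.163)]])
```

```text
cradle [ 0.4492 -0.074   0.01  ]
0.183 -80.0
0.134 -170.4
0.183 99.9
0.134 9.7
bar [ 0.44928536 -0.07439598  0.092     ] 0.08062061672098607 8.285103230296249
top cap centre [0.5857 0.0107 0.154 ] [284.3, 170.4, 297.6, 187.1]
[array([288. , 176.6])]
scene cap centre [0.586  0.0114 0.154 ] [292.8, 270.2, 304.4, 285.7]
[array([298.2, 276.5])]
```

Emit:
drive_tool --commands '[{"tz": 0.08, "hand": 1}, {"tx": 0.08, "ty": 0.12, "tz": 0.08, "hand": 1}, {"tx": 0.16, "ty": 0.24, "tz": 0.08, "hand": 1}, {"tx": 0.24, "ty": 0.36, "tz": 0.08, "hand": 1}, {"tx": 0.32, "ty": 0.48, "tz": 0.08, "hand": 1}, {"tx": 0.4, "ty": 0.6, "tz": 0.08, "hand": 1}, {"tx": 0.5, "ty": 0.76, "tz": 0.08, "hand": 1}, {"tx": 0.6, "ty": 0.95, "tz": 0.08, "hand": 1}, {"tx": 0.6, "ty": 0.95, "tz": 0.08, "hand": 1}, {"tx": 0.6, "ty": 0.95, "tz": 0.08, "hand": 1}]'

```text
invalid input
```

Emit:
drive_tool --commands '[{"tx": 0, "ty": 0, "tz": 0.08, "turn": 0, "hand": 1}, {"tx": 0.08, "ty": 0.12, "tz": 0.08, "turn": 0, "hand": 1}, {"tx": 0.16, "ty": 0.24, "tz": 0.08, "turn": 0, "hand": 1}, {"tx": 0.24, "ty": 0.36, "tz": 0.08, "turn": 0, "hand": 1}, {"tx": 0.32, "ty": 0.48, "tz": 0.08, "turn": 0, "hand": 1}, {"tx": 0.4, "ty": 0.6, "tz": 0.08, "turn": 0, "hand": 1}, {"tx": 0.5, "ty": 0.76, "tz": 0.08, "turn": 0, "hand": 1}, {"tx": 0.6, "ty": 0.95, "tz": 0.08, "turn": 0, "hand": 1}, {"tx": 0.6, "ty": 0.95, "tz": 0.08, "turn": 0, "hand": 1}, {"tx": 0.6, "ty": 0.95, "tz": 0.08, "turn": 0, "hand": 1}]' --grip_force 20

```text
time_s: 2.15
tcp_pos: [0.4001, -0.2767, 0.275]
eef_rot: [-180.0, 0.1, -166.7]
contact_force: [1.9, -0.6, 0.9]
gripper_width: 0.0134
gripper_force: 0.0
```

Emit:
drive_tool --commands '[{"tx": 0.31, "ty": 0.48, "tz": 0, "turn": -0.04, "hand": 1}, {"tx": 0.31, "ty": 0.48, "tz": 0, "turn": -0.04, "hand": 1}, {"tx": 0.31, "ty": 0.48, "tz": 0, "turn": -0.04, "hand": 1}, {"tx": 0.31, "ty": 0.48, "tz": 0, "turn": -0.04, "hand": 1}, {"tx": 0.31, "ty": 0.48, "tz": 0, "turn": -0.04, "hand": 1}, {"tx": 0.31, "ty": 0.48, "tz": 0, "turn": -0.04, "hand": 1}, {"tx": 0.31, "ty": 0.48, "tz": 0, "turn": -0.04, "hand": 1}, {"tx": 0.31, "ty": 0.48, "tz": 0, "turn": -0.04, "hand": 1}, {"tx": 0.31, "ty": 0.48, "tz": 0, "turn": -0.04, "hand": 1}, {"tx": 0.31, "ty": 0.48, "tz": 0, "turn": -0.04, "hand": 1}]'

```text
time_s: 3.15
tcp_pos: [0.585, 0.009, 0.2746]
eef_rot: [-180.0, -0.0, -170.3]
contact_force: [-0.6, 0.2, 0.5]
gripper_width: -0.0
gripper_force: 0.0
```

Run:
```python
from h import *
s=r.get_state(); print(s['tcp_pos'],s['eef_rot'],s['qd'].max())
w=cap('wrist','w1'); print(np.round(w['T_tool_cam'],3).tolist())
from scipy.spatial.transform import Rotation as R
T=np.eye(4);T[:3,:3]=R.from_euler('xyz',s['eef_rot'],degrees=True).as_matrix();T[:3,3]=s['tcp_pos']
w['world_from_camera']=T@np.array(w['T_tool_cam'])
for l,z in(('cap_top',.163),):
    for d in r.trace(l,'wrist')[:2]:
        m=np.argwhere(d['pixels']).mean(0); print(l,d['score'],d['extent'],m[::-1],ray(w,m[1],m[0],z))
print(proj(w,(.586,.011,.163)))
```

```text
[0.58500026 0.00895826 0.27458618] [-1.79997634e+02 -1.10066121e-02 -1.70272900e+02] 0.09366203354127164
[[-0.0, -0.961, -0.276, 0.076], [1.0, -0.0, -0.0, 0.001], [0.0, -0.276, 0.961, -0.158], [0.0, 0.0, 0.0, 1.0]]
cap_top 0.9 [302.6, 221.0, 334.3, 254.9] [319.70356704 236.4501845 ] [0.58463209 0.01050809 0.163     ]
(np.float64(320.00323085699654), np.float64(238.08636470470827))
```

View pics/w1.png

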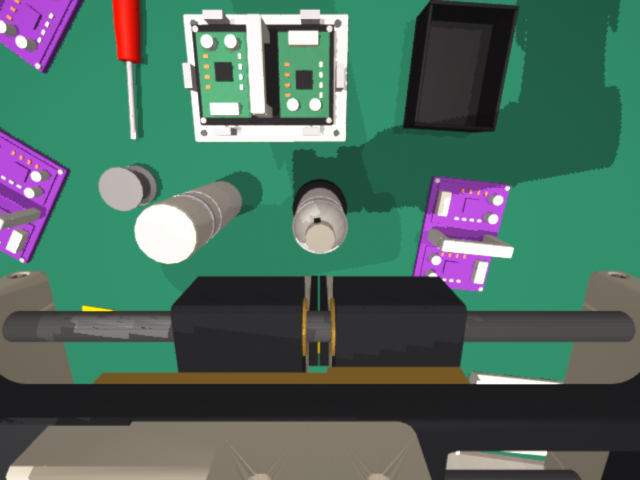

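The wrist view has the cap at (320,236), matching the estimate, and the cradle square to the gripper.

Emit:
drive_tool --commands '[{"tx": 0.0015, "ty": 0.003, "tz": -0.07, "turn": 0, "hand": 1}, {"tx": 0.0015, "ty": 0.003, "tz": -0.14, "turn": 0, "hand": 1}, {"tx": 0.0015, "ty": 0.003, "tz": -0.17, "turn": 0, "hand": 1}, {"tx": 0.0015, "ty": 0.003, "tz": -0.18, "turn": 0, "hand": 1}, {"tx": 0.0015, "ty": 0.003, "tz": -0.186, "turn": 0, "hand": 1}, {"tx": 0.0015, "ty": 0.003, "tz": -0.19, "turn": 0, "hand": 1}, {"tx": 0.0015, "ty": 0.003, "tz": -0.194, "turn": 0, "hand": 1}, {"tx": 0.0015, "ty": 0.003, "tz": -0.196, "turn": 0, "hand": 1}, {"tx": 0.0015, "ty": 0.003, "tz": -0.196, "turn": 0, "hand": 1}, {"tx": 0.0015, "ty": 0.003, "tz": -0.196, "turn": 0, "hand": 1}]'

```text
time_s: 4.25
tcp_pos: [0.5869, 0.0108, 0.1586]
eef_rot: [-180.0, 0.1, -170.2]
contact_force: [-2.1, -2.9, 6.0]
gripper_width: 0.0005
gripper_force: 3.3
```

Emit:
drive_tool --commands '[{"tx": 0, "ty": 0, "tz": -0.003, "turn": 0, "hand": 1}, {"tx": 0, "ty": 0, "tz": -0.005, "turn": 0, "hand": 1}, {"tx": 0, "ty": 0, "tz": -0.005, "turn": 0, "hand": 1}, {"tx": 0, "ty": 0, "tz": -0.005, "turn": 0, "hand": 1}]'

```text
time_s: 4.65
tcp_pos: [0.587, 0.0108, 0.1571]
eef_rot: [-179.9, 0.2, -170.2]
contact_force: [-7.2, -0.9, 17.3]
gripper_width: 0.0004
gripper_force: 8.6
```

Force of 17 N means the cap is on its stop. Hold briefly, then rise.

Emit:
drive_tool --commands '[{"tx": 0, "ty": 0, "tz": 0, "turn": 0, "hand": 1}, {"tx": 0, "ty": 0, "tz": 0, "turn": 0, "hand": 1}, {"tx": 0, "ty": 0, "tz": 0.02, "turn": 0, "hand": 1}, {"tx": 0, "ty": 0, "tz": 0.06, "turn": 0, "hand": 1}, {"tx": 0, "ty": 0, "tz": 0.13, "turn": 0, "hand": 1}, {"tx": 0, "ty": 0, "tz": 0.2, "turn": 0, "hand": 1}, {"tx": -0.08, "ty": -0.05, "tz": 0.2, "turn": 0, "hand": 0.6}, {"tx": -0.16, "ty": -0.1, "tz": 0.2, "turn": 0, "hand": 0.3}, {"tx": -0.2, "ty": -0.125, "tz": 0.2, "turn": 0, "hand": 0}, {"tx": -0.2, "ty": -0.125, "tz": 0.2, "turn": 0, "hand": 0}]'

```text
time_s: 5.65
tcp_pos: [0.463, -0.0653, 0.2755]
eef_rot: [179.9, 0.2, -170.3]
contact_force: [1.6, -0.0, 1.5]
gripper_width: 0.0265
gripper_force: 0.0
```

Run:
```python
from h import *
s=r.get_state(); print(s['tcp_pos'],s['eef_rot'],s['contact_force'],s['gripper_width'])
w=cap('wrist','w2')
from scipy.spatial.transform import Rotation as R
T=np.eye(4);T[:3,:3]=R.from_euler('xyz',s['eef_rot'],degrees=True).as_matrix();T[:3,3]=s['tcp_pos']
w['world_from_camera']=T@np.array(w['T_tool_cam'])
for q in [(.449,-.074,.092)]+[tuple(np.array([.449,-.074])+k*np.array([np.cos(.17),np.sin(.17)]))+(.092,) for k in(-.042,.042)]: print(proj(w,q))
```

```text
[ 0.46302504 -0.065286    0.27547477] [ 1.79935627e+02  1.71581870e-01 -1.70337921e+02] [ 1.62939525 -0.03583679  1.51925908] 0.02654328752851254
(np.float64(311.7163004193577), np.float64(203.0413142295491))
(np.float64(311.4173511811737), np.float64(161.48548576914845))
(np.float64(311.99557907731685), np.float64(241.862808050035))
```

View pics/w2.png

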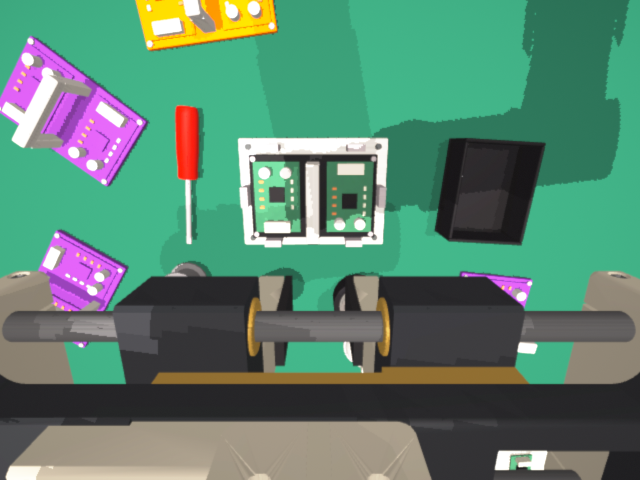

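The bar shows at about (312,160–242), matching the projection.

Emit:
drive_tool --commands '[{"tx": -0.023, "ty": -0.0145, "tz": 0, "turn": 0, "hand": 0}, {"tx": -0.023, "ty": -0.0145, "tz": -0.05, "turn": 0, "hand": 0}, {"tx": -0.023, "ty": -0.0145, "tz": -0.1, "turn": 0, "hand": 0}, {"tx": -0.023, "ty": -0.0145, "tz": -0.15, "turn": 0, "hand": 0}, {"tx": -0.023, "ty": -0.0145, "tz": -0.2, "turn": 0, "hand": 0}, {"tx": -0.023, "ty": -0.0145, "tz": -0.2, "turn": 0, "hand": 0}, {"tx": -0.023, "ty": -0.0145, "tz": -0.2, "turn": 0, "hand": 0}]'

```text
time_s: 6.4
tcp_pos: [0.453, -0.0724, 0.1544]
eef_rot: [-180.0, -0.1, -170.2]
contact_force: [0.2, -0.3, 1.1]
gripper_width: 0.0853
gripper_force: 0.0
```

Run:
```python
from h import *
from scipy.spatial.transform import Rotation as R
s=r.get_state(); print(s['tcp_pos'],s['eef_rot'],s['gripper_width'])
w=cap('wrist','w3')
T=np.eye(4);T[:3,:3]=R.from_euler('xyz',s['eef_rot'],degrees=True).as_matrix();T[:3,3]=s['tcp_pos']
w['world_from_camera']=T@np.array(w['T_tool_cam'])
for k in(-.042,0,.042): print(proj(w,(.449+k*np.cos(.17),-.074+k*np.sin(.17),.092)))
```

```text
[ 0.45303336 -0.0724019   0.15443202] [-1.79968506e+02 -5.11405146e-02 -1.70222395e+02] 0.08526193564069555
(np.float64(316.36198733100537), np.float64(189.37313524016037))
(np.float64(316.4336054361563), np.float64(249.87847655294084))
(np.float64(316.49840499334715), np.float64(304.62328328143496))
```

View pics/w3.png

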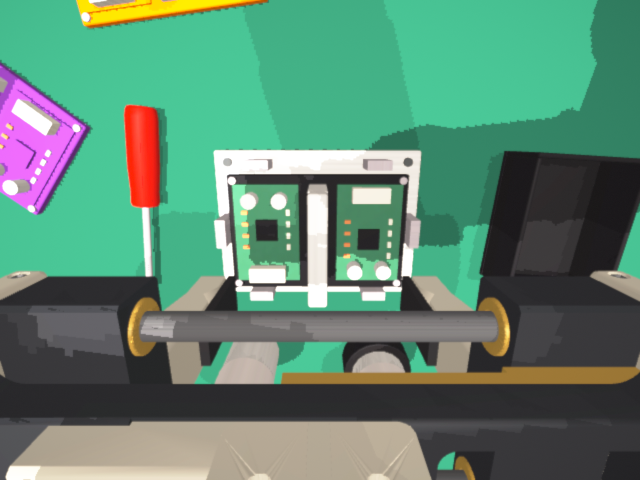

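The bar is at x≈317, rows 184–305, with the open fingers straddling it. Descend.

Emit:
drive_tool --commands '[{"tx": -0.008, "ty": -0.003, "tz": 0, "turn": 0, "hand": 0}, {"tx": -0.008, "ty": -0.003, "tz": -0.04, "turn": 0, "hand": 0}, {"tx": -0.008, "ty": -0.003, "tz": -0.08, "turn": 0, "hand": 0}, {"tx": -0.008, "ty": -0.003, "tz": -0.12, "turn": 0, "hand": 0}, {"tx": -0.008, "ty": -0.003, "tz": -0.14, "turn": 0, "hand": 0}, {"tx": -0.008, "ty": -0.003, "tz": -0.145, "turn": 0, "hand": 0}, {"tx": -0.008, "ty": -0.003, "tz": -0.145, "turn": 0, "hand": 0}, {"tx": -0.008, "ty": -0.003, "tz": -0.145, "turn": 0, "hand": 0}]'

```text
time_s: 7.25
tcp_pos: [0.4486, -0.0741, 0.0681]
eef_rot: [180.0, 0.1, -170.2]
contact_force: [-1.1, 0.5, 0.9]
gripper_width: 0.0879
gripper_force: 0.0
```

Emit:
drive_tool --commands '[{"tx": 0, "ty": 0, "tz": -0.002, "turn": 0, "hand": 0.5}, {"tx": 0, "ty": 0, "tz": -0.002, "turn": 0, "hand": 0.65}, {"tx": 0, "ty": 0, "tz": -0.002, "turn": 0, "hand": 0.75}, {"tx": 0, "ty": 0, "tz": -0.002, "turn": 0, "hand": 0.85}, {"tx": 0, "ty": 0, "tz": -0.002, "turn": 0, "hand": 0.95}, {"tx": 0, "ty": 0, "tz": -0.002, "turn": 0, "hand": 1}, {"tx": 0, "ty": 0, "tz": -0.002, "turn": 0, "hand": 1}, {"tx": 0, "ty": 0, "tz": -0.002, "turn": 0, "hand": 1}, {"tx": 0, "ty": 0, "tz": -0.002, "turn": 0, "hand": 1}, {"tx": 0, "ty": 0, "tz": -0.002, "turn": 0, "hand": 1}]' --grip_force 45

```text
time_s: 8.25
tcp_pos: [0.4477, -0.0743, 0.0658]
eef_rot: [180.0, -0.0, -170.3]
contact_force: [0.2, 0.8, 0.3]
gripper_width: 0.0136
gripper_force: 45.1
```

Gripped at 13.6 mm, which fits the 14 mm bar. Lift slowly.

Emit:
drive_tool --commands '[{"tx": 0, "ty": 0, "tz": 0.005, "turn": 0, "hand": 1}, {"tx": 0, "ty": 0, "tz": 0.012, "turn": 0, "hand": 1}, {"tx": 0, "ty": 0, "tz": 0.02, "turn": 0, "hand": 1}, {"tx": 0, "ty": 0, "tz": 0.03, "turn": 0, "hand": 1}, {"tx": 0, "ty": 0, "tz": 0.04, "turn": 0, "hand": 1}, {"tx": 0, "ty": 0, "tz": 0.05, "turn": 0, "hand": 1}, {"tx": 0, "ty": 0, "tz": 0.06, "turn": 0, "hand": 1}, {"tx": 0, "ty": 0, "tz": 0.07, "turn": 0, "hand": 1}, {"tx": 0, "ty": 0, "tz": 0.08, "turn": 0, "hand": 1}, {"tx": 0, "ty": 0, "tz": 0.085, "turn": 0, "hand": 1}]'

```text
time_s: 9.25
tcp_pos: [0.448, -0.0742, 0.1175]
eef_rot: [180.0, 0.0, -170.3]
contact_force: [-0.1, 0.1, -3.3]
gripper_width: 0.0136
gripper_force: 45.0
```

Emit:
drive_tool --commands '[{"tx": 0, "ty": 0, "tz": 0.01, "turn": 0, "hand": 1}, {"tx": 0, "ty": 0, "tz": 0.02, "turn": 0, "hand": 1}, {"tx": 0, "ty": 0, "tz": 0.03, "turn": 0, "hand": 1}, {"tx": 0, "ty": 0, "tz": 0.04, "turn": 0, "hand": 1}, {"tx": 0, "ty": 0, "tz": 0.05, "turn": 0, "hand": 1}, {"tx": 0, "ty": 0, "tz": 0.06, "turn": 0, "hand": 1}, {"tx": 0, "ty": 0, "tz": 0.07, "turn": 0, "hand": 1}, {"tx": 0, "ty": 0, "tz": 0.08, "turn": 0, "hand": 1}, {"tx": 0, "ty": 0, "tz": 0.085, "turn": 0, "hand": 1}, {"tx": 0, "ty": 0, "tz": 0.085, "turn": 0, "hand": 1}]'

```text
time_s: 10.25
tcp_pos: [0.448, -0.0742, 0.1682]
eef_rot: [180.0, 0.0, -170.3]
contact_force: [1.1, 0.6, -2.9]
gripper_width: 0.0139
gripper_force: 45.0
```

Run:
```python
from h import *
s=r.get_state(); print(s['tcp_pos'],s['contact_force'],s['moment'],s['gripper_width'],s['gripper_force'])
cap('scene','s2'); b=cv2.imread('pics/s2.png')[120:360,180:500]; cv2.imwrite('pics/s2c.png',cv2.resize(b,(800,600)))
```

```text
[ 0.44795692 -0.07421175  0.1682402 ] [ 1.06276762  0.55345279 -2.92212386] [-0.01031103 -0.01558864 -0.02058164] 0.01386686466452685 44.99933123588562
```

View pics/s2c.png

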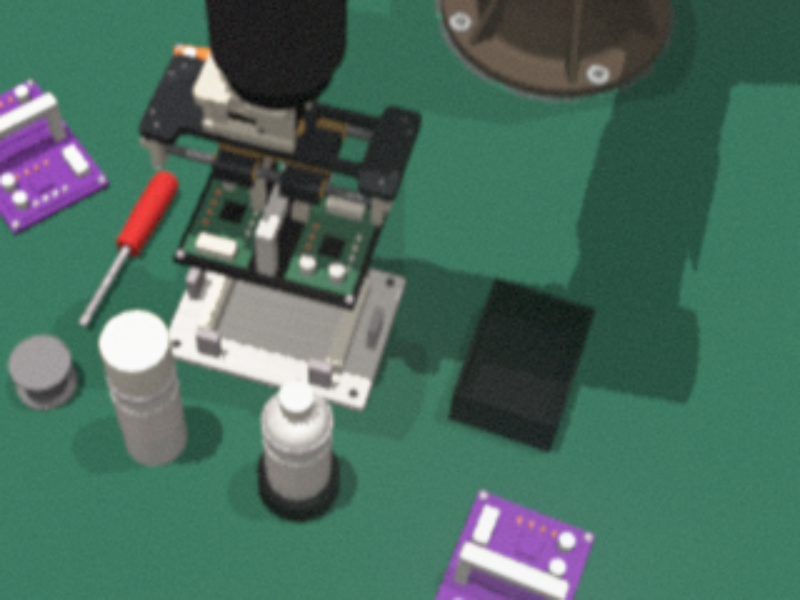

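The carrier at crop (280,240) hangs level and clear above the cradle. The bystanders are where they were and the cap is up. Now hold it for over 3 s.

Emit:
drive_tool --commands '[{"tx": 0, "ty": 0, "tz": 0, "turn": 0, "hand": 1}, {"tx": 0, "ty": 0, "tz": 0, "turn": 0, "hand": 1}, {"tx": 0, "ty": 0, "tz": 0, "turn": 0, "hand": 1}, {"tx": 0, "ty": 0, "tz": 0, "turn": 0, "hand": 1}, {"tx": 0, "ty": 0, "tz": 0, "turn": 0, "hand": 1}, {"tx": 0, "ty": 0, "tz": 0, "turn": 0, "hand": 1}, {"tx": 0, "ty": 0, "tz": 0, "turn": 0, "hand": 1}, {"tx": 0, "ty": 0, "tz": 0, "turn": 0, "hand": 1}, {"tx": 0, "ty": 0, "tz": 0, "turn": 0, "hand": 1}, {"tx": 0, "ty": 0, "tz": 0, "turn": 0, "hand": 1}]'

```text
time_s: 11.3
tcp_pos: [0.4477, -0.0743, 0.1678]
eef_rot: [180.0, 0.0, -170.3]
contact_force: [-0.5, -0.7, -3.1]
gripper_width: 0.0137
gripper_force: 45.0
```

Emit:
drive_tool --commands '[{"tx": 0, "ty": 0, "tz": 0, "turn": 0, "hand": 1}, {"tx": 0, "ty": 0, "tz": 0, "turn": 0, "hand": 1}, {"tx": 0, "ty": 0, "tz": 0, "turn": 0, "hand": 1}, {"tx": 0, "ty": 0, "tz": 0, "turn": 0, "hand": 1}, {"tx": 0, "ty": 0, "tz": 0, "turn": 0, "hand": 1}, {"tx": 0, "ty": 0, "tz": 0, "turn": 0, "hand": 1}, {"tx": 0, "ty": 0, "tz": 0, "turn": 0, "hand": 1}, {"tx": 0, "ty": 0, "tz": 0, "turn": 0, "hand": 1}, {"tx": 0, "ty": 0, "tz": 0, "turn": 0, "hand": 1}, {"tx": 0, "ty": 0, "tz": 0, "turn": 0, "hand": 1}]'

```text
time_s: 12.3
tcp_pos: [0.4477, -0.0743, 0.1678]
eef_rot: [-180.0, -0.0, -170.3]
contact_force: [-0.6, 0.2, -2.9]
gripper_width: 0.0135
gripper_force: 45.0
```

Emit:
drive_tool --commands '[{"tx": 0, "ty": 0, "tz": 0, "turn": 0, "hand": 1}, {"tx": 0, "ty": 0, "tz": 0, "turn": 0, "hand": 1}, {"tx": 0, "ty": 0, "tz": 0, "turn": 0, "hand": 1}, {"tx": 0, "ty": 0, "tz": 0, "turn": 0, "hand": 1}, {"tx": 0, "ty": 0, "tz": 0, "turn": 0, "hand": 1}, {"tx": 0, "ty": 0, "tz": 0, "turn": 0, "hand": 1}, {"tx": 0, "ty": 0, "tz": 0, "turn": 0, "hand": 1}, {"tx": 0, "ty": 0, "tz": 0, "turn": 0, "hand": 1}, {"tx": 0, "ty": 0, "tz": 0, "turn": 0, "hand": 1}, {"tx": 0, "ty": 0, "tz": 0, "turn": 0, "hand": 1}]'

```text
time_s: 13.3
tcp_pos: [0.4477, -0.0743, 0.1678]
eef_rot: [-180.0, 0.0, -170.3]
contact_force: [-0.2, -0.8, -2.9]
gripper_width: 0.014
gripper_force: 45.0
```

Emit:
drive_tool --commands '[{"tx": 0, "ty": 0, "tz": 0, "turn": 0, "hand": 1}, {"tx": 0, "ty": 0, "tz": 0, "turn": 0, "hand": 1}, {"tx": 0, "ty": 0, "tz": 0, "turn": 0, "hand": 1}, {"tx": 0, "ty": 0, "tz": 0, "turn": 0, "hand": 1}, {"tx": 0, "ty": 0, "tz": 0, "turn": 0, "hand": 1}]'

```text
time_s: 13.8
tcp_pos: [0.4477, -0.0743, 0.1677]
eef_rot: [180.0, -0.0, -170.3]
contact_force: [0.5, 0.2, -2.7]
gripper_width: 0.0138
gripper_force: 45.0
```

```bash
python3 -c "
from plant import r
print(r.close_job())"
```

```text
the job is handed in; nothing more can be done
None
```

The nozzle cap was pressed to its stop and sprang back up, and the carrier was lifted about 10 cm, held level and still above the cradle for 3.5 s, and handed in at 13.8 s still in the gripper; no verdict was returned.

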